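Brake a turning drying carousel and lock it with its stop pin

ROBOT

A 6-joint arm with a two-finger parallel gripper is mounted at the origin on the work surface. World frame = base frame: x ahead of the robot, y to its left, z up, the work surface at z = 0. Lengths are in m, angles in rad, forces in N, time in s.
With the tool pointing down it reaches from about 0.275 to 0.875 m from the base axis. Payload 12.5 kg.
Tool frame: the origin (TCP) lies at the very end of the fingers, on their centre line; the grasp point (between the pads) lies 19 mm behind it; z points along the fingers, y is the line along which they close (so a half turn about z gives the same grasp; the last joint's range is limited). The gripper opens to 85 mm and grips with 20 to 120 N. Pads are 22 mm wide; open, the fingers measure 114 mm over their backs; the gripper's body (76 mm by 85 mm) begins 54 mm behind the grasp point. The pads swing forward as they close: fully open they stand 13 mm farther back than shut.
Start: joints at [-1.368, 0.351, 1.652, -0, 1.139, -0.085], TCP at [0.156, -0.527, 0.231] pointing down, gripper open.
Joint ranges: [-2.75, 2.75], [-0.79, 2.1], [0.01, 2.65], [-1.57, 4.71], [0.07, 3.14], [-2.87, 2.87]. Speed limits (rad/s): [2.22, 2.22, 2.79, 3.14, 3.14, 3.14].

INTERFACE

Orientations are given as a 3x3 rotation matrix whose columns are the frame's x, y, z axes.
In Python, from bench import manip gives the robot as it stands. Calls block until the motion is done:
- manip.move_ptp(position, orientation): joint-space move of the TCP to a pose.
- manip.move_l(position, attitude=None, max_speed=0.15): straight line of the TCP; attitude=None keeps the orientation; max_speed is the mean speed in m/s.
- manip.move_j(angles): joint-space move.
- manip.set_gripper(opening, effort=None): opening from 0.0 (shut) to 1.0 (fully open); effort is the grip in N (None keeps the last); returns when the fingers have stopped.
- manip.dwell(seconds).
- manip.inverse_kinematics(position, orientation): joint angles nearest the present ones, or None.
- manip.grab_frame(name): name is "scene" or "side" or "wrist"; returns (picture, depth): 480x640x3 uint8, red, green, blue; 480x640 float32, m along the optical axis (not along the pixel's ray), 0 where there is no reading.
- manip.get_calibration(name): a dict with "camera_matrix" (3x3 intrinsics, pixels), "R" (3x3) and "t" (3): a world point X has camera coordinates R X + t. Camera axes: x right, y down, z forward; pixel columns grow to the right and rows downward; lengths in m; the calibration is good to about 2 mm. A picture is of the moment at which its call begins: read the wrist's pose just before it. get_calibration takes no time and is no camera call; for the wrist camera it gives the pose at the moment of the call.
A pose or a line that the arm cannot do raises manip.Unreachable and nothing moves.
- manip.sign_off(): hands the job in; it is judged then, once.
Trained networks look in the newest picture that a camera, given by its name, has taken for a name from the list of things; names that differ only in an ending like _2 or _b are one class to them, and where a whole thing is asked for, a point or a joint stands for the part that bears it (a point fixed in the world has none). Each returns a list of dicts, best first, with "confidence" (0 to 1); they miss things now and then, are a little off and sometimes report something else, mostly with a low value. They report only what shows in the picture. A call takes as long as a camera call. They do not tell look-alikes from the thing itself.
- manip.look_for(camera, name): "at" ([x, y, z] in m, in world coordinates, good to about 4 mm: the middle of the surface that is visible of it).
Readings, each from a call of its own:
- manip.current_time(): time.
- manip.current_qpos(): joint angles.
- manip.current_joint_vel(): joint speeds.
- manip.current_joint_torque(): joint torques, N m.
- manip.current_ee_pos(): TCP position.
- manip.current_tcp_rot(): TCP orientation.
- manip.current_force(): force on the tool from outside, world axes, zero at the start.
- manip.current_ft_torque(): the same for the moment, N m.
- manip.current_grip_width(): opening from 0.0 (shut) to 1.0 (fully open).
- manip.current_grip_force(): force on a finger pad.
Only numpy, scipy, OpenCV 4.12 (cv2) and the standard library are available. Lean on these libraries where they do the work, as an engineer would, in place of code of your own. Each camera call takes 0.05 s, during which the arm holds its last target. There are 200 camera calls.

TASK

The tray of the drying carousel on the washstand is turning; stop it and lock it with the orange-headed stop pin from the stand. Press the pin's foot lightly on the tray, over the slot in the base, to slow the tray to a crawl (under a third of its running speed), and only then let its blue-ringed hole creep round under the pin; when the pin catches, seat it upright and fully home through the hole into the slot and let go. Be gentle: no hard pressing and no hard knock on the tray, and leave the soap bottle, tumbler and plant alone.

Things in the scene. Friction and masses are not known exactly. Their poses are not given: they have to be found in the camera images.
- stop_pin: Loose stop pin, 0.13 kg give or take a third, standing upright in its stand at the start. Origin at the centre of its foot, own z up along the pin. Steel shank 16 mm in diameter from 0 to 60 mm, its foot a flat 10 mm across with a 3 mm wide, 7 mm high chamfer; orange round head 28 mm in diameter from 60 to 94 mm. Grip the upper part of the head from above.
- pin_stand: Fixed blue ceramic block, 70 x 70 mm, 30 mm high, with a blind round hole of 20 mm, 22 mm deep, in which the pin stands at the start. Origin at the centre of its underside.
- carousel: Fixed grey base of the carousel; origin on the table, on the vertical axis about which the tray turns. Round foot, 124 mm in diameter and 30 mm high, with a lug, 44 mm wide and 30 mm high, that runs out along the base's own -x to 163 mm from the axis, beyond the tray's edge. Its yaw is anywhere within 0.9 rad.
- pointer (a point): Middle of the red pointer line on top of the end of the lug, beyond the tray's edge, 146 mm from the axis along the base's -x, 34 mm above the table. The line is 30 x 8 mm and points along the radius on which the slot lies, 51 mm farther in.
- slot (a point): Centre of the mouth of the fixed slot in the lug, hidden under the tray, 95 mm from the axis along the base's -x, 30 mm above the table. The slot is 27 mm long along the radius (its x), 17.6 mm wide across it (its y) and 22 mm deep with a closed floor: the foot of a fully home pin is 8 mm above the table.
- tray_hole (a point): Centre of the tray's only hole, at the tray's top face; it goes round with the tray. Round through hole, 22 mm in diameter, 95 mm from the axis, with a blue ring around it.
- tray_hub (a point): Centre of the tray's top face, 50 mm above the table. White disc, 240 mm in diameter, 8 mm thick; steel hub cap 52 mm in diameter, 8 mm high. It floats on a soft spring: it begins to sink at about 0.4 N, sinks 1 mm for each further 0.4 N, and meets a hard stop after 10 mm (4.4 N). Let go, it rises again.
- tray (a joint): Tray angle in rad, growing anticlockwise from above; at 0 and at every whole turn the hole is over the slot. The tray runs at about 1.6 rad/s on a weak slipping drive (0.12 N m when held). Rubbing its top slows it in proportion to the pressure; at 95 mm radius it stalls at 1.2 to 4 N (friction varies a lot) and picks up again when eased.
- soap: Loose green soap bottle, 60 mm in diameter, 150 mm high, a bystander; origin under its centre.
- tumbler: Loose white cup, 72 mm in diameter, 100 mm high, a bystander; origin under its centre.
- plant: Loose small plant in a concrete pot, 80 mm in diameter, about 110 mm high, a bystander; origin under its centre.
Things that resemble listed ones, but are neither listed nor needed, are in the scene too. There is more than one size of the stop_pin; the job needs the largest.

How it is judged:
By the outcome, as a careful person would: the job done as asked, in the order asked, and still so for the second after the job is handed in, with the robot touching nothing.
It also fails if it takes over 69 s, if anything falls off the work surface, if the arm or the gripper's body presses on something with over 40 N, if the wrist force passes 120 N, or if a joint passes its speed limit or range.

## Working session

There is one attempt and no reset: what is moved stays moved. The work goes in short steps, each a Python script; the robot and the scene stay as the last script left them, time stands still between calls to the robot, and variables do not carry over. Pictures are saved under pics/ and viewed, at most 10 in all, crops included, and the job is handed in when it is done.

```bash
mkdir -p pics; ls; cat > h.py <<'E'
from bench import manip as m
import numpy as np, cv2
def snap(cam,fn=None):
    c=m.get_calibration(cam); p,d=m.grab_frame(cam)
    if fn: cv2.imwrite('pics/'+fn,p[:,:,::-1])
    return p,d,c
def world(c,d,u,v):
    K=np.array(c["camera_matrix"]);z=d[v,u]
    X=np.linalg.inv(K)@np.array([u,v,1.])*z[...,None] if np.ndim(z)==0 else None
    return np.array(c["R"]).T@(X-np.array(c["t"]))
def cloud(c,d):
    K=np.array(c["camera_matrix"]);v,u=np.mgrid[0:480,0:640]
    P=np.stack([(u-K[0,2])*d/K[0,0],(v-K[1,2])*d/K[1,1],d],-1)
    return (P-np.array(c["t"]))@np.array(c["R"])
def pix(c,X):
    q=np.array(c["camera_matrix"])@(np.array(c["R"])@X+np.array(c["t"]));return q[:2]/q[2]
E
python3 - <<'E'
from h import *
print(m.current_time())
for cam in("scene","side"):
    p,d,c=snap(cam,cam+'0.png')
    for n in("stop_pin","pin_stand","carousel","tray_hub","tray_hole","pointer","soap","tumbler","plant"):
        print(cam,n,[(np.round(r["at"],3).tolist(),round(r["confidence"],2),pix(c,np.array(r["at"])).round().tolist()) for r in m.look_for(cam,n)[:5]])
print(m.current_time(), m.current_tcp_rot(), m.current_force())
E
```

```text
pics
0.0
scene stop_pin [([0.406, 0.199, 0.057], 0.67, [407.0, 271.0]), ([0.694, -0.301, 0.068], 0.22, [179.0, 213.0])]
scene pin_stand [([0.424, 0.298, 0.031], 0.64, [432.0, 309.0])]
scene carousel [([0.588, 0.016, 0.049], 0.86, [297.0, 271.0]), ([0.434, -0.297, 0.086], 0.44, [260.0, 156.0])]
scene tray_hub [([0.585, 0.011, 0.048], 0.57, [296.0, 269.0])]
scene tray_hole [([0.592, 0.015, 0.046], 0.93, [295.0, 272.0])]
scene pointer []
scene soap [([0.693, 0.353, 0.102], 0.6, [375.0, 404.0]), ([0.423, 0.29, 0.1], 0.5, [437.0, 293.0])]
scene tumbler [([0.696, -0.302, 0.07], 0.74, [178.0, 212.0]), ([0.694, 0.352, 0.102], 0.5, [374.0, 403.0]), ([0.588, 0.013, 0.05], 0.25, [296.0, 270.0])]
scene plant [([0.433, -0.3, 0.089], 0.95, [259.0, 154.0])]
side stop_pin [([0.404, 0.292, 0.092], 0.89, [272.0, 359.0]), ([0.323, 0.283, 0.057], 0.86, [327.0, 396.0]), ([0.397, 0.204, 0.055], 0.84, [311.0, 337.0])]
side pin_stand []
side carousel [([0.56, 0.033, 0.051], 0.6, [288.0, 247.0])]
side tray_hub [([0.57, 0.025, 0.05], 0.79, [286.0, 243.0])]
side tray_hole [([0.571, 0.022, 0.052], 0.75, [286.0, 242.0])]
side pointer [([0.554, 0.033, 0.052], 0.95, [290.0, 247.0]), ([0.682, -0.292, 0.069], 0.66, [321.0, 157.0])]
side soap [([0.661, 0.355, 0.088], 0.73, [111.0, 320.0])]
side tumbler [([0.684, -0.293, 0.071], 0.72, [320.0, 156.0])]
side plant [([0.407, -0.293, 0.074], 0.58, [425.0, 183.0])]
1.0 [[ 9.58876874e-01  2.83822376e-01  1.93549642e-05]
 [ 2.83822376e-01 -9.58876874e-01 -1.65021913e-05]
 [ 1.38753364e-05  2.13169416e-05 -1.00000000e+00]] [ 0.15509392 -0.04515619 -0.14505269]
```

View pics/scene0.png

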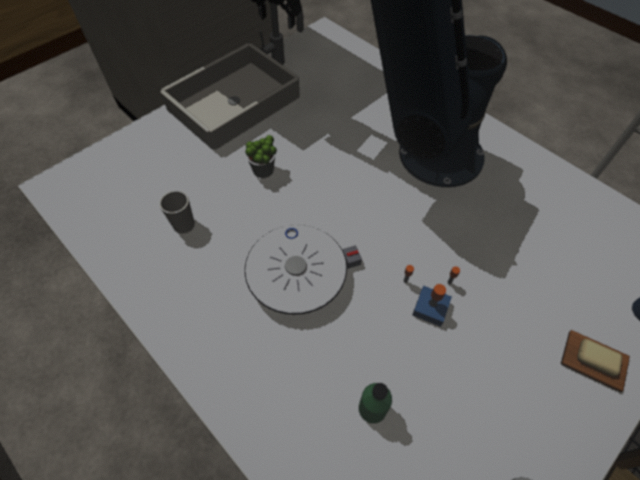

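View pics/side0.png

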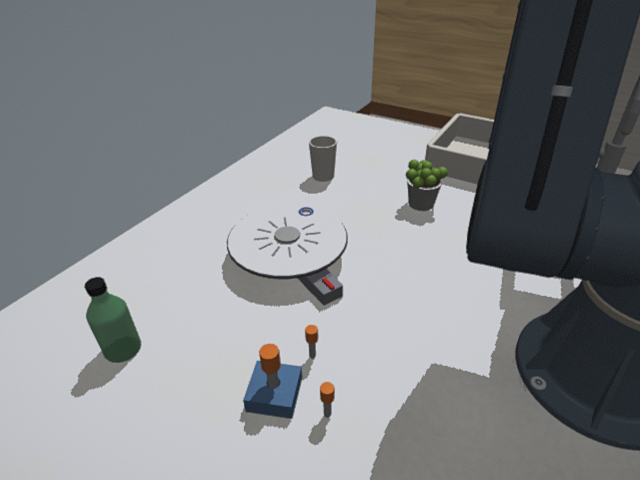

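Scene: big pin in the blue stand at (439,292), two small look-alike pins at (409,270) and (455,272), red pointer at (352,254), hole ring at (291,233). Side: pin (270,360), pointer (329,283). Next, wrist views from two places.

```bash
cat >> h.py <<'E'
def rot(yaw):  # tool down, tool x at yaw
    c,s=np.cos(yaw),np.sin(yaw);return np.array([[c,s,0],[s,-c,0],[0,0,-1.]])
def save(cam,fn):
    p,d,c=snap(cam,fn+'.png');np.savez(fn,p=p,d=d,R=c["R"],t=c["t"],camera_matrix=c["camera_matrix"]);return p,d,c
def blobs(p,d,c,lo,hi,amin=15):
    hsv=cv2.cvtColor(p,cv2.COLOR_RGB2HSV);M=cv2.inRange(hsv,lo,hi);W=cloud(c,d)
    n,L,S,C=cv2.connectedComponentsWithStats(M);o=[]
    for i in range(1,n):
        if S[i,4]>=amin:
            k=(L==i)&(d>0);w=W[k]
            if len(w)>0:o.append((C[i].round(1),S[i,4],np.median(w,0).round(4),w.min(0).round(4),w.max(0).round(4)))
    return o
E
python3 - <<'E'
from h import *
t=m.current_time()
for i,(x,y) in enumerate([(0.46,0.20),(0.46,0.08)]):
    m.move_ptp([x,y,0.42],rot(0)); print(m.current_time()-t)
    p,d,c=save("wrist",f"w{i}")
    print(np.array(c["R"]).round(2).tolist(),m.current_ee_pos(),-np.array(c["R"]).T@c["t"])
    for n in("stop_pin","pin_stand","pointer","tray_hub"):
        print(n,[(np.round(r["at"],3).tolist(),round(r["confidence"],2)) for r in m.look_for("wrist",n)[:4]])
for cam in("scene","side"):save(cam,cam+"1")
for f in("w0","w1","scene1","side1"):
    z=np.load(f+".npz")
    print(f);[print(*b) for b in blobs(z["p"],z["d"],z,(0,150,60),(15,255,255))]
print(m.current_time())
E
```

```text
2.85
[[-0.0, -1.0, -0.0], [-0.96, 0.0, 0.28], [-0.28, 0.0, -0.96]] [0.46022076 0.19955492 0.41983133] [0.53071866 0.19992089 0.56254236]
stop_pin [([0.417, 0.285, 0.102], 0.8), ([0.4, 0.198, 0.064], 0.73), ([0.327, 0.274, 0.07], 0.54)]
pin_stand [([0.421, 0.284, 0.03], 0.63)]
pointer [([0.585, 0.01, 0.051], 0.85), ([0.59, 0.004, 0.053], 0.47)]
tray_hub [([0.592, 0.007, 0.052], 0.66)]
3.6500000000000004
[[-0.0, -1.0, -0.0], [-0.96, 0.0, 0.28], [-0.28, 0.0, -0.96]] [0.46004781 0.08019223 0.4200456 ] [0.53046288 0.07982081 0.56290453]
stop_pin [([0.413, 0.283, 0.102], 0.92), ([0.329, 0.272, 0.064], 0.77), ([0.402, 0.199, 0.066], 0.52)]
pin_stand [([0.419, 0.28, 0.025], 0.61)]
pointer [([0.584, 0.011, 0.053], 0.59)]
tray_hub [([0.588, 0.005, 0.051], 0.75)]
w0
[406.5 190.8] 84 [0.4479 0.0677 0.0339] [0.4355 0.0601 0.0315] [0.4611 0.0754 0.036 ]
[250.8 226.6] 297 [0.4119 0.2888 0.1019] [0.3982 0.2752 0.1002] [0.4242 0.3018 0.1041]
[316.4 228.4] 120 [0.4002 0.202  0.0677] [0.3911 0.1935 0.0652] [0.408  0.2092 0.07  ]
[265.1 276.3] 104 [0.3261 0.2782 0.0675] [0.3168 0.2694 0.0654] [0.3346 0.
[... 801 characters left out ...]
[409.4 268.7] 34 [0.4016 0.2021 0.0669] [0.3926 0.1951 0.0625] [0.4111 0.2088 0.0695]
[455.3 270.2] 36 [0.3273 0.2782 0.067 ] [0.3201 0.2714 0.0643] [0.335  0.2859 0.0705]
[439.3 289.6] 90 [0.4141 0.2894 0.1012] [0.4006 0.2787 0.0977] [0.4261 0.3009 0.1052]
[574.6 335.4] 38 [0.2337 0.5588 0.0131] [0.2249 0.5496 0.0091] [0.2487 0.5738 0.0174]
side1
[328.  283.1] 47 [0.448  0.0682 0.0346] [0.4351 0.0591 0.0314] [0.4619 0.0753 0.0362]
[311.2 333.7] 175 [0.3958 0.2063 0.0668] [0.3884 0.1918 0.0468] [0.407  0.212  0.0702]
[269.5 358.1] 473 [0.4059 0.2947 0.101 ] [0.3965 0.2771 0.0709] [0.4227 0.3032 0.1052]
[326.7 392.2] 228 [0.323  0.2828 0.0672] [0.3149 0.2698 0.0453] [0.3341 0.2888 0.0699]
5.0
```

```bash
python3 - <<'E'
from h import *
for f in("w0","w1","scene1","side1"):
    z=np.load(f+".npz");W=cloud(z,z["d"])
    r=np.hypot(W[...,0]-.587,W[...,1]-.008)
    k=(z["d"]>0)&(r<.15)&(abs(W[...,2]-.050)<.005)
    cc,rad=cv2.minEnclosingCircle(W[k][:,:2].astype(np.float32))
    k2=(z["d"]>0)&(r<.05)&(W[...,2]>.0545)
    c2,r2=cv2.minEnclosingCircle(W[k2][:,:2].astype(np.float32))
    hc=np.array(cc);P=np.array([.4481,.0675]);u=(P-hc)/np.linalg.norm(P-hc)
    print(f,np.round(cc,4),round(rad,4),np.median(W[k][:,2]),'cap',np.round(c2,4),round(r2,4),'dist',np.linalg.norm(P-hc))
    # stand top
    ks=(z["d"]>0)&(abs(W[...,2]-.03)<.004)&(np.hypot(W[...,0]-.412,W[...,1]-.288)<.055)
    print('stand',np.array(cv2.minAreaRect(W[ks][:,:2].astype(np.float32))[0]).round(4),np.median(W[ks][:,2]).round(4),
      'pointer axis',end=' ')
    hsv=cv2.cvtColor(z["p"],cv2.COLOR_RGB2HSV);M=cv2.inRange(hsv,(0,150,60),(15,255,255))>0
    q=W[M&(np.hypot(W[...,0]-.448,W[...,1]-.0675)<.03)][:,:2];a=np.linalg.svd(q-q.mean(0))[2][0];print(a,u)
E
```

```text
w0 [0.5805 0.0053] 0.1216 0.05039087750869669 cap [0.5807 0.0058] 0.026 dist 0.14629277752410932
stand [0.4111 0.2888] 0.0299 pointer axis [-0.9001855   0.43550667] [-0.90525041  0.42487844]
w1 [0.5806 0.0051] 0.1217 0.05042308849979764 cap [0.5809 0.005 ] 0.0259 dist 0.14650336419173582
stand [0.4113 0.2885] 0.0299 pointer axis [-0.90581769  0.42366769] [-0.90473237  0.42598044]
scene1 [0.5827 0.0057] 0.1223 0.049855478821320284 cap [0.5955 0.0017] 0.0461 dist 0.14805694340024886
stand [0.4131 0.2888] 0.0294 pointer axis [ 0.87838673 -0.47795057] [-0.90877966  0.41727633]
side1 [0.5793 0.0064] 0.1223 0.05090454062454497 cap [0.5723 0.0033] 0.033 dist 0.14470186625712042
stand [0.4106 0.289 ] 0.0305 pointer axis [-0.90400576  0.42752028] [-0.90643923  0.42233626]
```

View pics/w1.png

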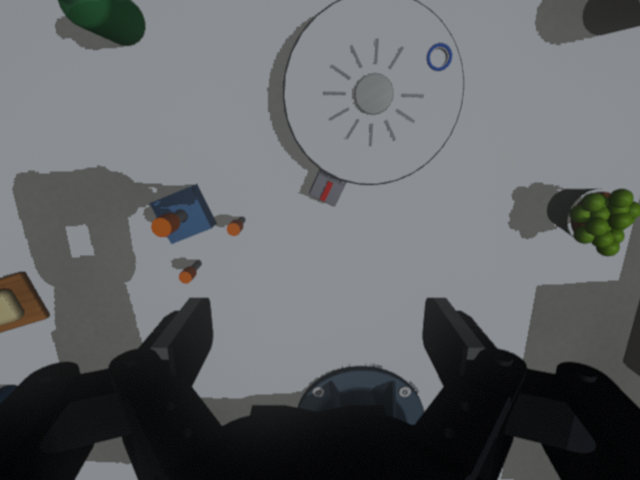

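Wrist view: tray with hub cap at (374,93), ring at (439,57), pointer (326,190), the large pin at (165,226), small look-alikes at (235,228) and (188,274). The hub is (0.5806, 0.0053), and the slot comes out at (0.4946, 0.0457). I'll grasp the pin with the fingers closing tangentially to the slot.

```bash
cat >> h.py <<'E'
HUB=np.array([.5806,.0053]);PTR=np.array([.4481,.0675])
U=(PTR-HUB)/np.linalg.norm(PTR-HUB);SLOT=HUB+.095*U
T=np.array([-U[1],U[0]])   # direction of tray motion at the slot
Q=rot(np.arctan2(-U[1],-U[0]))
def hole(p,d,c):  # tray angle of hole from blue ring, ray cut with tray plane
    M=cv2.inRange(cv2.cvtColor(p,cv2.COLOR_RGB2HSV),(100,110,40),(130,255,255))
    K=np.array(c["camera_matrix"]);R=np.array(c["R"]);C=-R.T@c["t"]
    n,L,S,Ce=cv2.connectedComponentsWithStats(M);best=None
    for i in range(1,n):
        x,y,w,h=S[i,:4]
        ray=R.T@np.linalg.inv(K)@np.array([x+(w-1)/2,y+(h-1)/2,1]);X=C+ray*(.050-C[2])/ray[2]
        v=X[:2]-HUB;r=np.linalg.norm(v)
        if abs(r-.095)<.014 and (best is None or S[i,4]>best[2]):
            best=(np.arctan2(U[0]*v[1]-U[1]*v[0],U@v),r,S[i,4])
    return best
E
python3 - <<'E'
from h import *
print(SLOT,T)
for f in("w0","w1","scene1","side1"):
    z=np.load(f+".npz");print(f,hole(z["p"],z["d"],z))
P=[.4117,.2885]
m.set_gripper(.6)
m.move_ptp(P+[.16],Q);print(m.current_time())
m.move_l(P+[.070],max_speed=.06);print(m.current_ee_pos(),m.current_time())
m.set_gripper(0,effort=50);print(m.current_grip_width(),m.current_grip_force(),m.current_force())
m.move_l(P+[.14],max_speed=.06)
print(m.current_force(),m.current_grip_width(),m.current_time())
m.move_ptp(list(SLOT)+[.16],Q);print(m.current_time(),m.current_force(),m.current_ee_pos(),m.current_qpos())
for cam in("scene","wrist","side"):
    p,d,c=save(cam,cam+"2");print(cam,m.current_time(),hole(p,d,c))
E
```

```text
[0.49460402 0.04566943] [-0.42494141 -0.90522085]
w0 (np.float64(1.2399044863886175), np.float64(0.09544247519909271), np.int32(130))
w1 (np.float64(2.5039205121192456), np.float64(0.09521936985302341), np.int32(165))
scene1 (np.float64(2.8528394348297117), np.float64(0.0843260172737735), np.int32(5))
side1 (np.float64(3.067275684676458), np.float64(0.10253728138150146), np.int32(13))
6.7083
[0.41186089 0.2885858  0.07027458] 8.3583
0.3182778861618577 48.8354355096817 [-0.70687101 -1.19600727  5.46385189]
[-0.82048113  0.51326587 -1.13761267] 0.31467808846654616 10.0083
11.0167 [-0.03736586  1.62688522 -1.21707947] [0.49437091 0.04649741 0.15981962] [-1.31052283e-04  3.47394036e-01  1.85752264e+00  2.91382885e-04
  9.37095121e-01  2.00897993e+00]
scene 11.0667 (np.float64(-0.12600513991170212), np.float64(0.09320879785579526), np.int32(1))
wrist 11.1167 (np.float64(0.09102686788314228), np.float64(0.09528896615296045), np.int32(532))
side 11.1667 (np.float64(0.18625960522888824), np.float64(0.0923872792907243), np.int32(49))
```

```bash
cd pics; python3 -c "
import cv2,numpy as np
a=cv2.imread('wrist2.png');b=cv2.imread('side2.png')
cv2.imwrite('m2.png',np.hstack([cv2.resize(a,(400,300)),cv2.resize(b[120:360,140:460],(400,300))]))"
```

```text
(no output)
```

View pics/m2.png

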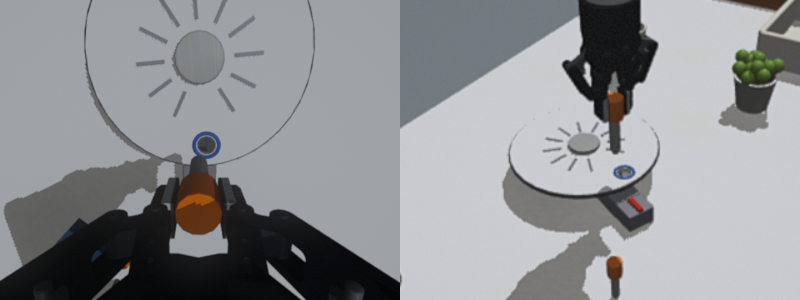

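Left (wrist): pin held upright, ring passing under it near (206,145). Right (side): pin hanging vertical over the ring and lug. Next I'll go lower and check the sensor noise, the step time and how well the hole is tracked.

```bash
python3 - <<'E'
from h import *
S=list(SLOT)
z=np.load("scene1.npz");h=cv2.cvtColor(z["p"],cv2.COLOR_RGB2HSV)
X=HUB+.095*(U*np.cos(2.85)+T*np.sin(2.85));u,v=pix(z,np.append(X,.05)).round().astype(int)
print(u,v);print(h[v-3:v+4,u-6:u+7,1]);print(h[v,u-6:u+7])
m.move_l(S+[.120],max_speed=.06);t=m.current_time()
f=[]
for i in range(6):
    f.append(m.current_force());m.dwell(.02)
f=np.array(f);print('F',f.mean(0),f.std(0),m.current_time()-t)
t=m.current_time();m.move_l(S+[.1195],max_speed=.02);print('step',m.current_time()-t,m.current_ee_pos())
for i in range(12):
    t=m.current_time();p,d,c=snap("wrist","low.png" if i==0 else None);r=hole(p,d,c)
    ps,ds,cs=snap("scene");rs=hole(ps,ds,cs);print(round(t,3),r and np.round(r,3),rs and np.round(rs,3));m.dwell(.25)
print(m.current_time())
E
```

```text
255 267
[[  7  25  46  73  84  92  93  93  98  94  76  46  17]
 [ 23  57  96 108  95  70  50  56  63  90 110  89  42]
 [ 50  96 112  77  32   7   3   6   6  29  85 117  81]
 [ 84 112  71  18   3   0   0   0   2   6  43 115 104]
 [103  92  36   0   2   2   4   0   2   5  18  93 111]
 [108  77  18   2   0   4   5   2   0   9  16  85 114]
 [109  79  17   2   3   5   3   2   2   5  33  85  93]]
[[113  84 112]
 [113 112  93]
 [114  71  75]
 [114  18  69]
 [  0   3  82]
 [  0   0  98]
 [  0   0 110]
 [  0   0 113]
 [120   2 109]
 [150   6  90]
 [113  43  78]
 [113 115  89]
 [114 104 105]]
F [ 0.10435597  0.11632291 -1.46796353] [0.30012091 0.3551037  0.50258983] 0.09999999999999964
step 0.25 [0.49464586 0.04567005 0.11961478]
12.333 [1.976e+00 9.100e-02 5.520e+02] None
12.683 None [2.625 0.085 1.   ]
13.033 None [-3.065  0.083  3.   ]
13.383 None [-2.545  0.083  3.   ]
13.733 [-1.931e+00  9.300e-02  7.830e+02] [-1.825  0.091  8.   ]
14.083 [-1.457e+00  9.500e-02  1.169e+03] [-1.28   0.103  3.   ]
14.433 [-9.06e-01  9.50e-02  9.14e+02] [-0.795  0.082  2.   ]
14.783 [-3.56e-01  9.50e-02  7.98e+02] [-0.303  0.087 10.   ]
15.133 [1.92e-01 9.50e-02 6.83e+02] [0.393 0.088 3.   ]
15.483 [7.41e-01 9.50e-02 8.44e+02] [0.749 0.106 1.   ]
15.833 [1.291e+00 9.500e-02 1.032e+03] None
16.183 [1.838e+00 9.500e-02 1.330e+03] [1.777 0.095 1.   ]
16.5333
```

View pics/low.png

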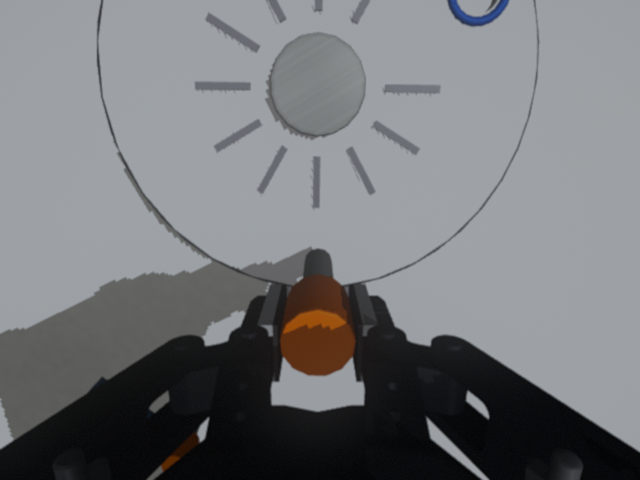

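Wrist view: pin foot at (318,250) over the slot radius, ring at (478,8), and 12 evenly spaced spokes around the hub at (318,84). The spoke phase gives the speed and the ring gives the absolute angle. The loop now presses until the tray is slow enough and then waits for the catch.

```bash
cat >> h.py <<'E'
PER=2*np.pi/12
def ring(p,c):
    M=cv2.inRange(cv2.cvtColor(p,cv2.COLOR_RGB2HSV),(100,110,40),(130,255,255))
    v,u=np.nonzero(M)
    if len(u)<60:return None
    R=np.array(c["R"]);C=-R.T@c["t"]
    ray=np.stack([u,v,np.ones(len(u))],1)@np.linalg.inv(c["camera_matrix"]).T@R
    X=(C+ray*((.050-C[2])/ray[:,2])[:,None])[:,:2]-HUB
    r=np.linalg.norm(X,axis=1);X=X[(r>.078)&(r<.112)]
    if len(X)<60:return None
    a=np.arctan2(X@T,X@U);b=np.angle(np.exp(1j*a).mean());s=np.angle(np.exp(1j*(a-b)))
    if np.ptp(s)<.22 :return None   # ring partly outside the picture
    return b+(s.min()+s.max())/2
def phase(p,c):
    g=cv2.cvtColor(p,cv2.COLOR_RGB2GRAY).astype(np.float32)
    al=np.linspace(-np.pi/2,np.pi/2,720,endpoint=False);rr=np.linspace(.038,.056,12)
    A,Rr=np.meshgrid(al,rr);X=HUB+Rr[...,None]*(np.cos(A)[...,None]*U+np.sin(A)[...,None]*T)
    X=np.concatenate([X,np.full(A.shape+(1,),.05)],-1)@np.array(c["R"]).T+c["t"]
    q=X@np.array(c["camera_matrix"]).T;q=(q[...,:2]/q[...,2:]).astype(np.float32)
    s=cv2.remap(g,q[...,0],q[...,1],cv2.INTER_LINEAR).mean(0)
    return -np.angle(((s.max()-s)*np.exp(-12j*al)).sum())/12
class Trk:
    def __init__(s):s.a=None;s.ph=None;s.h=[]
    def upd(s):
        t=m.current_time();p,d,c=snap("wrist");ph=phase(p,c);r=ring(p,c)
        if s.ph is None:s.a=r if r is not None else 0.;s.ok=r is not None
        else:
            dt=t-s.h[-1][0];pr=s.v()*dt if len(s.h)>1 else 1.57*dt
            e=ph-s.ph-pr;s.a+=pr+e-PER*np.round(e/PER)
        if r is not None and (not s.ok or .35<abs(r)<1.7):
            s.a=r+2*np.pi*np.round((s.a-r)/2/np.pi);s.ok=True
        s.ph=ph;s.u=getattr(s,'u',0)
        s.r=r;s.h.append((t,s.a));s.hp=getattr(s,'hp',[]);s.hp.append((t,ph));return s.a
    def v(s):  # from spoke phases only
        (t0,p0),(t1,p1)=s.hp[-2:];e=p1-p0;dt=t1-t0
        g=getattr(s,'vv',1.57)*dt;s.vv=(g+(e-g)-PER*np.round((e-g)/PER))/dt;return s.vv
    def rel(s):return (s.a+np.pi)%(2*np.pi)-np.pi
E
python3 - <<'E'
from h import *
for f in("wrist2","w1","w0"):
    z=np.load(f+".npz");a,ph=ring(z["p"],z),phase(z["p"],z);print(f,a,ph,(a-ph)/PER)
E
```

```text
wrist2 0.08867138408113433 0.08538817635703548 0.006270464861853878
w1 2.503254551812171 -0.11891688730960986 5.007978554047445
w0 1.230142604589497 0.18691845994627818 1.9924113524733924
```

```bash
cat >> h.py <<'E'
class Trk:  # spokes sit at hole angle + k*30deg
    def __init__(s):s.h=[];s.v=1.57
    def upd(s):
        t=m.current_time();p,d,c=snap("wrist");ph=phase(p,c);r=ring(p,c)
        if not s.h: pr=r
        else:
            pr=s.h[-1][1]+s.v*(t-s.h[-1][0])
            if r is not None and abs(r)<1.7:
                r+=2*np.pi*np.round((pr-r)/2/np.pi)
                if abs(r-pr)>.2: pr=r
        if pr is None:return False
        a=ph+PER*np.round((pr-ph)/PER)
        s.h.append((t,a));s.r=r
        k=[x for x in s.h if t-x[0]>.09]
        if k:s.v=(a-k[-1][1])/(t-k[-1][0])
        return True
    def rel(s):return (s.h[-1][1]+np.pi)%(2*np.pi)-np.pi
E
cat > press.py <<'E'
from h import *
S=list(SLOT);z=.1138;m.move_l(S+[z],max_speed=.02)
F0=[]
for i in range(8):F0.append(m.current_force());m.dwell(.02)
F0=np.mean(F0,0);np.save("F0",F0);print("F0",F0.round(2))
T_=Trk();t0=m.current_time()
def force():return np.mean([np.array(m.current_force()) for _ in range(3)],0)-F0
while not(T_.upd() and len(T_.h)>3 and .15<T_.rel()<.6):
    if m.current_time()-t0>6: raise SystemExit("no track")
print("free v",T_.v,T_.rel(),m.current_time())
assert 1.4<T_.v<1.75
def log(s):print(s,f"t={m.current_time():.2f} z={z*1e3:.2f} a={T_.rel():.3f} v={T_.v:.2f} F={force().round(2)}")
def step(dz):
    global z
    z+=dz;m.move_l(S+[z],max_speed=.02);T_.upd();m.dwell(.05);T_.upd()
while 1:   # press until it crawls
    v=T_.v
    if .18<v<.40:break
    if m.current_time()>45 or z<.1025:m.move_l(S+[.120]);raise SystemExit("gave up pressing")
    if -.35<T_.rel()<0 and v>.5:
        m.move_l(S+[.118]);raise SystemExit("too fast at the hole, lifted")
    step(-.001 if v>1.2 else -.0005 if v>.7 else -.00025 if v>.4 else .00025);log("press")
n=0
while 1:   # creep
    T_.upd();n+=1;a=T_.rel()
    if n%12==0:log("creep")
    if -.02<a<.12 and (a>.0 or T_.v<.08):break
    if m.current_time()>56:raise SystemExit("late")
    if n%4==0 and abs(a)>.12:
        if T_.v>.45:step(-.0002)
        elif T_.v<.12:step(.0003)
        elif T_.v<.27 and a<-.6 or T_.v<.27 and a>.1:step(.0001)
log("at hole")
for i in range(4):T_.upd()
log("caught?")
z-=.004;m.move_l(S+[z],max_speed=.03);T_.upd();m.dwell(.05);T_.upd();log("in")
for i in range(4):T_.upd()
log("in")
snap("wrist","caught.png")
E
python3 press.py
```

```text
F0 [ 0.26  0.33 -1.77]
free v 1.5673139526509439 0.18100088602719167 19.2
press t=19.60 z=112.80 a=0.804 v=1.55 F=[ 0.07 -0.43 -0.11]
press t=20.00 z=111.80 a=1.299 v=1.01 F=[-0.66 -1.97  0.34]
press t=20.40 z=111.30 a=1.659 v=0.82 F=[-1.3  -0.74  1.28]
press t=20.80 z=110.80 a=1.953 v=0.68 F=[-0.82 -0.65  1.22]
press t=21.20 z=110.55 a=2.208 v=0.61 F=[-1.06 -0.89  1.04]
press t=21.60 z=110.30 a=2.428 v=0.52 F=[-0.5  -1.22  0.3 ]
press t=22.00 z=110.05 a=2.620 v=0.45 F=[-0.97 -1.56  0.57]
press t=22.40 z=109.80 a=2.780 v=0.36 F=[-1.12 -1.6   1.63]
creep t=23.00 z=109.80 a=3.000 v=0.36 F=[-0.28 -0.08  0.65]
creep t=23.60 z=109.80 a=-3.059 v=0.38 F=[-0.31 -1.52  1.67]
creep t=24.20 z=109.80 a=-2.840 v=0.37 F=[-1.04 -0.32  2.58]
creep t=24.80 z=109.80 a=-2.620 v=0.37 F=[-0.33 -0.61  1.03]
creep t=25.40 z=109.80 a=-2.402 v=0.36 F=[ 0.34 -1.16  1.54]
creep t=26.00 z=109.80 a=-2.188 v=0.35 F=[-1.16 -1.24  2.1 ]
creep t=26.60 z=109.80 a=-1.970 v=0.36 F=[-0.55 -0.98  1.43]
creep t=27.20 z=109.80 a=-1.758 v=0.35 F=[-0.29 -1.14  0.75]
creep t=27.80 z=109.80 a=-1.549 v=0.35 F=[-1.31 -1.03  1.72]Traceback (most recent call last):
  File "press.py", line 25, in <module>
    T_.upd();n+=1;a=T_.rel()
    ~~~~~~^^
  File "h.py", line 84, in upd
    t=m.current_time();p,d,c=snap("wrist");ph=phase(p,c);r=ring(p,c)
                             ~~~~^^^^^^^^^
  File "h.py", line 4, in snap
    c=m.get_calibration(cam); p,d=m.grab_frame(cam)
                                  ~~~~~~~~~~~~^^^^^
ValueError: 200 camera calls are used up
```

The camera calls are used up, because the tracking loop took more of them than I had budgeted. The tray is crawling steadily at 0.355 rad/s, so the hole should arrive at t≈32.2. I'll detect the catch from the drop in vertical force.

```bash
cat > catch.py <<'E'
from h import *
S=list(SLOT);z=.1098;F0=np.load("F0.npy");print(m.current_time())
buf=[]
def samp():
    f=np.array(m.current_force())-F0;buf.append((m.current_time(),f@[*T,0],f@[*U,0],f[2]));m.dwell(.02)
nxt=m.current_time()
def mean(n=6):return np.mean(np.array(buf[-n:])[:,1:],0)
hit=False
while m.current_time()<33.2:
    samp();t=m.current_time()
    if t>nxt:print(round(t,2),mean(12).round(2));nxt=t+.25
    if t>31.5 and mean(7)[2]<.55:hit=True;break
print("hit",hit,m.current_time(),mean().round(2))
if hit:
    z-=.004;m.move_l(S+[z],max_speed=.03)
    for k in range(3):
        for i in range(12):samp()
        print(round(m.current_time(),2),mean(12).round(2),m.current_ee_pos())
E
python3 catch.py
```

```text
27.85
27.87 [1.54 0.22 0.41]
28.13 [ 1.09 -0.04  1.43]
28.4 [ 1.29 -0.    1.59]
28.67 [0.93 0.2  1.41]
28.93 [1.52 0.1  1.47]
29.2 [1.5  0.26 1.52]
29.47 [1.34 0.19 1.45]
29.73 [1.56 0.42 1.46]
30.0 [1.37 0.06 1.7 ]
30.27 [ 1.37 -0.01  1.6 ]
30.53 [1.5  0.16 1.3 ]
30.8 [1.26 0.14 1.33]
31.07 [ 1.34 -0.17  1.5 ]
31.33 [1.53 0.13 1.37]
31.6 [1.   0.07 1.24]
31.87 [1.47 0.24 1.47]
hit True 32.1167 [0.32 0.08 0.3 ]
32.6 [ 1.82 -0.14  1.47] [0.4946434  0.04565135 0.10585936]
32.8 [ 1.51 -0.48  1.44] [0.49461845 0.04567821 0.10582729]
33.0 [ 1.66 -0.43  1.77] [0.49462861 0.0456703  0.10583163]
```

Caught on schedule: the vertical force fell at t=32.1, and after the 4 mm descent it is about 1.5 N, where missing the hole would have given about 3 N. Now descending in steps towards the slot while watching the force.

```bash
cat > seat.py <<'E'
from h import *
import sys
F0=np.load("F0.npy")
def F(n=8):
    f=[]
    for i in range(n):f.append(np.array(m.current_force())-F0);m.dwell(.02)
    f=np.mean(f,0);return np.array([f@[*T,0],f@[*U,0],f[2]])
def down(z0,z1,dz,off=0.,lim=3.5):
    z=z0
    while z>z1+1e-6:
        z=max(z1,z-dz);m.move_l(list(SLOT+off*T)+[z],max_speed=.03);f=F()
        print(f"{m.current_time():.2f} z={z*1e3:.2f} T,U,z={f.round(2)}")
        if f[2]>lim or abs(f[0])>6:print("stop");break
    return z,f
E
python3 - <<'E'
from seat import *
down(.1058,.0935,.0015,lim=3.2)
E
```

```text
33.38 z=104.30 T,U,z=[ 1.64 -0.15  2.09]
33.77 z=102.80 T,U,z=[ 1.66 -0.7   2.51]
34.15 z=101.30 T,U,z=[ 1.73 -0.27  2.31]
34.53 z=99.80 T,U,z=[ 1.63 -0.59  0.99]
34.92 z=98.30 T,U,z=[ 1.67 -0.83  0.38]
35.30 z=96.80 T,U,z=[ 1.84 -0.93  1.1 ]
35.68 z=95.30 T,U,z=[ 1.23 -1.2   0.96]
36.07 z=93.80 T,U,z=[ 1.45 -1.02  1.  ]
36.45 z=93.50 T,U,z=[ 1.56 -1.    1.29]
```

```bash
python3 - <<'E'
from seat import *
down(.0935,.074,.0013,lim=3.5)
E
```

```text
36.83 z=92.20 T,U,z=[ 1.72 -0.83  1.32]
37.22 z=90.90 T,U,z=[ 1.56 -1.09  1.24]
37.60 z=89.60 T,U,z=[ 1.62 -1.11  1.02]
37.98 z=88.30 T,U,z=[ 1.61 -0.71  1.4 ]
38.37 z=87.00 T,U,z=[ 1.64 -1.01  1.27]
38.75 z=85.70 T,U,z=[ 1.72 -1.09  1.13]
39.13 z=84.40 T,U,z=[ 1.56 -0.88  1.24]
39.52 z=83.10 T,U,z=[ 1.82 -0.91  1.37]
39.90 z=81.80 T,U,z=[ 1.41 -0.62  1.29]
40.28 z=80.50 T,U,z=[ 1.67 -0.87  1.39]
40.67 z=79.20 T,U,z=[ 1.52 -0.95  1.44]
41.05 z=77.90 T,U,z=[ 2.05 -0.93  1.25]
41.43 z=76.60 T,U,z=[ 1.49 -0.97  0.89]
41.82 z=75.30 T,U,z=[ 1.53 -1.21  1.08]
42.20 z=74.00 T,U,z=[ 1.9  -0.8   1.29]
```

```bash
python3 - <<'E'
from seat import *
down(.074,.0685,.0007,lim=2.6)
E
```

```text
42.58 z=73.30 T,U,z=[ 1.25 -1.09  1.22]
42.97 z=72.60 T,U,z=[ 1.63 -0.53  1.05]
43.35 z=71.90 T,U,z=[ 1.64 -0.87  1.12]
43.73 z=71.20 T,U,z=[ 1.44 -1.02  1.26]
44.12 z=70.50 T,U,z=[ 1.78 -0.75  1.24]
44.50 z=69.80 T,U,z=[2.92 0.3  8.85]
stop
```

The pin is on the slot floor with the TCP at about 70 mm, matching the expected home height. I'll ease off, release and retreat.

```bash
python3 - <<'E'
from seat import *
S=list(SLOT)
m.move_l(S+[.0702],max_speed=.02);print(F())
m.set_gripper(.55);print(m.current_grip_width(),F(),m.current_time())
m.move_l(S+[.16],max_speed=.08);print(m.current_time(),F(),m.current_grip_force())
try:
    print(m.look_for("wrist","stop_pin")[:1])
except Exception as e:print(e)
E
```

```text
[ 2.23385247 -0.65008166  5.99461134]
0.5481148399074638 [0.38158714 0.03275982 1.86872875] 45.35
46.625 [0.4769116  0.22370498 1.97324104] 0.0
[{'at': [0.4997, 0.0437, 0.1406], 'confidence': 0.58}]
```

Released cleanly: the outside force is back to zero. With no pictures left, I'll check the seat by a light touch on the head with closed fingers; home means a top at 102 mm.

```bash
python3 - <<'E'
from seat import *
S=list(SLOT);m.set_gripper(0.,effort=20);m.move_l(S+[.108],max_speed=.06)
F0[:]=0;F0[:]=np.mean([(np.array(m.current_force()),m.dwell(.02))[0] for _ in range(10)],0)
z=.105
while z>.1005 and m.current_time()<60:
    m.move_l(S+[z],max_speed=.02);f=F(6);print(f"{m.current_time():.2f} {z*1e3:.2f} {f.round(2)}")
    if f[2]>1.5:break
    z-=.0006
m.move_l(S+[.17],max_speed=.1);print(m.current_time())
E
```

```text
48.90 105.00 [ 0.26 -0.15  0.  ]
49.25 104.40 [-0.13 -0.19 -0.1 ]
49.60 103.80 [-0.23  0.21 -0.32]
49.95 103.20 [-0.21 -0.07 -0.16]
50.30 102.60 [-0.13  0.07  2.83]
51.125
```

The head top is at about 102.7 mm, which is home within the tool error and the pin's slack, and the arm is clear.

```bash
python3 -c "
from bench import manip as m
print(m.current_force(),m.current_time());print(m.sign_off())"
```

```text
[ 0.2940667  -0.14734619  0.16176996] 51.125
the job is handed in; nothing more can be done
None
```

I slowed the tray to about 0.36 rad/s from its running 1.57 rad/s, and the pin caught in the blue-ringed hole. I seated it in the slot, let go and handed the job in at 51 s; the final seating was checked by force and touch only, because the camera calls had run out, and that touch found the head top at about 102.7 mm against 102 mm expected.

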